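Scan the board, then hold the run plunger half-way

TASK

Start the test of the circuit board: first squeeze the orange trigger of the scanner in the cradle fully in and let it spring right back out, so that the board is read. Then press the plunger of the yellow hold-to-run box half-way down (12 of its 24 mm, so that the green band on its stem is half sunk in the steel collar), never down to its stop, and finish while still holding it there: keep it pressed steadily and do not let go. Leave the battery, the tape roll and the solder spool where they stand.

Things in the scene. Friction and masses are not known exactly. Their poses are not given: they have to be found in the camera images.
- scanner_grip (a point): Centre of the grey pistol scanner's grip where it is squeezed, 57 mm above the worktop. Axes: x along the grip to the scanner's head, y level towards the orange trigger, z up. Grip: ribbed back face at y = -16 mm, 32 mm thick, z = -15 to +15 mm. Outer trigger face at y = +34 mm when out. Squeeze from above, one finger on the back of the grip, one on the trigger.
- scanner: The scanner, fixed, lying on its side; same axes as scanner_grip; origin on the grip's middle line, 12 mm from scanner_grip towards the head. Its head (50 mm along x, 97 mm along y from -28 to +69 mm) begins 28 mm along +x from the origin and its top is 30 mm above the origin.
- scan_station: Fixed aluminium plate 160 x 190 x 8 mm, origin at the centre of its underside, same axes as the scanner, whose grip runs along y = -40 mm. A black saddle (20 x 40 mm, at x = -66 mm) holds the grip's rear end; the space under the grip is free for 34 mm down to the plate. A circuit board, at most 39 mm above the worktop, lies at x = -7 to +77 mm, y = 36 to 88 mm.
- trigger_pad (a point): The point on the orange trigger's outer face where it is squeezed, level with scanner_grip and 34 mm from it along its y when the trigger is out; turns with the trigger. The trigger is 58 mm long, 20 mm high, 9 mm thick; its hinge is upright, 45 mm from this point towards the head. Squeezing moves this point about 13 mm towards the grip.
- scanner_trigger (a joint): Trigger angle in rad: 0 fully out (sprung), 0.30 fully squeezed against its stop; at the pad the spring takes about 2 N to start and 6 N at the stop.
- plunger_top (a point): Centre of the flat top of the plunger's black cap (40 mm across, 9 mm thick) on the yellow box; z up. At rest it is 96 mm above the worktop. The plunger slides straight down.
- hold_plunger (a joint): Plunger travel in m: 0 fully up (sprung), 0.024 at its stop; half-way is 0.012. The spring takes about 3 N to start, 7 N half-way, 11 N at the stop. The stem under the cap shows, from the collar up, 8 mm white, 8 mm green, 8 mm red; they sink into the collar in that order.
- hold_box: Yellow hold-to-run box, fixed, 90 x 90 mm, 57 mm high, with a steel collar of 48 mm diameter up to 63 mm in which the plunger slides; origin at the centre of its underside.
- battery: Black block battery standing upright, 18 x 26 x 48 mm, loose; origin at the centre of its underside. Bystander.
- white_tape: Roll of white tape lying flat, 61 mm across, 19 mm high, loose; origin at the centre of its underside. Bystander.
- spool: Solder spool standing on its flange, 49 mm across, 38 mm high, loose; origin at the centre of its underside. Bystander.

How it is judged (in metres and radians):
On the way, in this order (a step that is already met when the one before it is completed fails the run):
1. the trigger is squeezed fully in, with the plunger still up (value of joint scanner_trigger above 0.25 rad and value of joint hold_plunger below 0.003 m), for 0.2 s.
2. the trigger has sprung back out, with the plunger still up (value of joint scanner_trigger below 0.04 rad and value of joint hold_plunger below 0.003 m), for 0.2 s.
3. the robot holds the plunger half-way for a second (value of joint hold_plunger between 0.008 and 0.016 m and (contact force between hold_box and the fingers above 3 N or contact force between hold_box and the arm above 3 N)), for 1 s.
At the end, for the whole second after the job is handed in: The robot itself holds the plunger pressed, with 3 to 25 N, at 12 mm of travel, give or take 4 mm; the scanner's trigger is fully out (below 0.04 rad); battery, tape roll and spool are within 20 mm of where they stood (all of step 3 and contact force between hold_box and the fingers below 25 N and contact force between hold_box and the arm below 25 N and value of joint scanner_trigger below 0.04 rad and distance of each of battery, white_tape, spool from where it was at the start of the episode below 0.02 m); the arm keeps its last pose, push and grip.
It fails at once if the plunger is pressed down to its stop (beyond 21 mm) (value of joint hold_plunger above 0.021 m).
It fails at once if a bystander is pushed away or knocked over (distance of any of battery, white_tape, spool from where it was at the start of the episode above 0.02 m or angle between any of battery, spool's own z axis and vertical above 0.5 rad).
It also fails if it takes over 56 s, if anything falls off the work surface, if the arm or the gripper's body presses on something with over 40 N, if the wrist force passes 120 N, or if a joint passes its speed limit or range.

ROBOT

A 7-joint arm with a two-finger parallel gripper is mounted at the origin on a cart in front of the work surface, level with it; the furniture and walls round the work are solid. World frame = base frame: x ahead of the robot, y to its left, z up, the work surface at z = 0. Lengths are in m, angles in degrees, forces in N, time in s.
With the tool pointing down it reaches from about 0.4 to 0.925 m from the base axis. Payload 4.1 kg.
Tool frame: the origin (TCP) lies midway between the tips of the shut fingers; the grasp point (between the pads) lies 19 mm behind it; z points along the fingers, y is the line along which they close (so a half turn about z gives the same grasp; the last joint's range is limited). The gripper opens to 85 mm and grips with 20 to 120 N. Pads are 22 mm wide; open, the fingers measure 114 mm over their backs; the gripper's body (76 mm by 85 mm) begins 54 mm behind the grasp point. The pads swing forward as they close: fully open they stand 13 mm farther back than shut.
Start: joints at [-81.589, 22.827, 2.584, 88.041, -1.071, 69.15, -2.905], TCP at [0.158, 0.631, 0.231] pointing down, gripper open.
Joint ranges: [-161.44, 161.44], [-28.35, 127.94], [-78.24, 83.42], [0, 140.83], [-78.03, 258.03], [13.02, 114.36], [-168.23, 168.23]. Speed limits (degrees/s): [147.25, 147.25, 180, 180, 180, 180, 180].

INTERFACE

Orientations are given as [roll, pitch, yaw] about the fixed x, y, z axes, in that order (R = Rz(yaw) Ry(pitch) Rx(roll)).
In Python, from cell import state, capture, job_done gives the robot as it stands.
- The arm moves only by the tool carry_out, never from a script. Its argument "moves" is a list of rows, each an object with "twist": the turn, a rotation vector about the world's x, y, z in degrees, a list of three; "delta_pos": the shift along the world's x, y, z in mm, a list of three; "grip": the finger opening in mm, from 0 to 85.4. A call has exactly 8 rows; each row shifts and turns the commanded pose from where the row before left it; what a row does not reach is not made up. A row lasts 1/10 s, in which the tool goes at most 50 mm and 8.59 degrees, less where a joint would pass 70% of its speed; a pose out of reach is approached as far as the arm can. A call is refused whole if a number of a shift passes 50 or a number of a turn 8.59, either way. A call with a gripper value outside its range is refused whole. The fingers move at their own pace and stop on an object; "newtons" is the grip in N (left out, the last holds). Time passes only in rows, so rows that do not move let the fingers close, or fill a call up. It gives the time, the measured TCP pose, the force, the opening and the grip force at its end, in the units of the state.
- state(): the state, without advancing time (a new reading comes with each control period).
- capture(name): name is "scene" or "side" or "wrist"; returns a dict with "img" (420x560x3 uint8, red, green, blue), "intrinsics" (3x3 intrinsics, pixels), "dist" ([k1, k2, p1, p2, k3] as OpenCV has them; the pictures are not rectified), "pose" (4x4, takes a point from camera to world coordinates); the wrist camera has in their place "hand_eye" (4x4, takes a point from camera to tool coordinates, whose origin is the TCP and whose axes are the flange's). Camera axes: x right, y up, looking along -z (the intrinsics and any distortion apply to the point x, -y, -z); pixel columns grow to the right and rows downward; lengths in m; the calibration is good to about 2 mm. A picture is of the moment at which its call begins: read the wrist's pose just before it. There is no depth.
- job_done(): hands the job in; it is judged then, once.
The state is a dict: "time": time; "joint_pos": joint angles; "joint_velocities": joint speeds; "joint_efforts": joint torques, N m; "tcp_pos": TCP position; "ee_rot": TCP orientation; "contact_force": force on the tool from outside, world axes, zero at the start; "moment": the same for the moment, N m; "finger_gap": opening from 0.0 (shut) to 1.0 (fully open); "grasp_force": force on a finger pad.
Only numpy, scipy, OpenCV 4.12 (cv2) and the standard library are available. Lean on these libraries where they do the work, as an engineer would, in place of code of your own. Each camera call takes 0.05 s, during which the arm holds its last target. There are 200 camera calls.

## Working session

There is one attempt and no reset: what is moved stays moved. The work goes in short steps, Python scripts to look and compute and a tool call to move; the robot and the scene stay as the last step left them, time stands still between calls to the robot, and variables do not carry over. Pictures are saved under pics/ and viewed, at most 10 in all, crops included, and the job is handed in when it is done.

Besides the shell and the picture viewer there is one more tool, called after "Emit:" as name(argument=value, ...) on one line, values as JSON. carry_out: Moves the arm, as the interface text tells. Its arguments: {"type":"object","properties":{"moves":{"type":"array","items":{"type":"object","properties":{"twist":{"type":"array","items":{"type":"number"}},"delta_pos":{"type":"array","items":{"type":"number"}},"grip":{"type":"number"}}}},"newtons":{"type":"number"}},"required":["moves"]}

```bash
ls; mkdir -p pics; python3 - <<'E'
from cell import state,capture
import cv2,pickle
s=state();print(s)
d={}
for n in("scene","side","wrist"):
    c=capture(n);d[n]=c;cv2.imwrite(f"pics/{n}0.png",c["img"][:,:,::-1])
    print(n,c["intrinsics"].tolist(),c["dist"],(c.get("pose") if "pose" in c else c["hand_eye"]))
pickle.dump((s,d),open("d0.pkl","wb"))
E
```

```text
pics
{'time': 0.0, 'joint_pos': array([-81.58969686,  22.8718976 ,   2.57949966,  88.11470646,
        -1.07184535,  69.15006128,  -2.90587347]), 'joint_velocities': array([0.01205324, 0.02210721, 0.03332322, 0.07526484, 0.00401406,
       0.00895037, 0.05069816]), 'joint_efforts': array([ 4.65555131e-04, -4.75127220e+01,  1.36524070e+00, -2.54223686e+01,
        1.16432222e-02,  9.50728368e-03,  7.82947637e-06]), 'tcp_pos': array([0.157972  , 0.62985172, 0.23025932]), 'ee_rot': array([-1.79887703e+02,  7.09618859e-03,  1.65923399e+02]), 'contact_force': array([-1.02596517,  0.33218782,  1.08463083]), 'moment': array([-0.02142874, -0.014456  ,  0.05035263]), 'grasp_force': 0.0, 'finger_gap': 0.996595411005045}
scene [[531.7458568546596, 0.0, 278.9360443649528], [0.0, 531.7458568546596, 208.88971108978816], [0.0, 0.0, 1.0]] [0.0655572 0.        0.        0.        0.       ] [[ 0.97132474  0.20394142 -0.1222135   0.37977151]
 [-0.23745399  0.85804579 -0.45538228 -0.71220548]
 [ 0.01199347  0.47134416  0.88186781  1.26718855]
 [ 0.          0.          0.          1.        ]]
side [[444.21595502729866, 0.0, 274.50192149590976], [0.0, 444.21595502729866, 207.1422935787776], [0.0, 0.0, 1.0]] [-0.0714224  0.         0.         0.         0.       ] [[-0.99330776 -0.06357752  0.09642402  0.62426336]
 [ 0.1150757  -0.61607731  0.77923445  0.62038863]
 [ 0.00986285  0.78511569  0.6192706   0.66495043]
 [ 0.          0.          0.          1.        ]]
wrist [[356.0340463204729, 0.0, 284.86085693624767], [0.0, 356.0340463204729, 198.46110235249418], [0.0, 0.0, 1.0]] [-0.04823862  0.          0.          0.          0.        ] [[ 8.42015318e-04  9.53473381e-01  3.01476041e-01  7.67091174e-02]
 [ 9.99999242e-01 -1.07359553e-03  6.02469371e-04  4.29340481e-04]
 [ 8.98101838e-04  3.01475305e-01 -9.53473562e-01 -1.42417437e-01]
 [ 0.00000000e+00  0.00000000e+00  0.00000000e+00  1.00000000e+00]]
```

View pics/scene0.png

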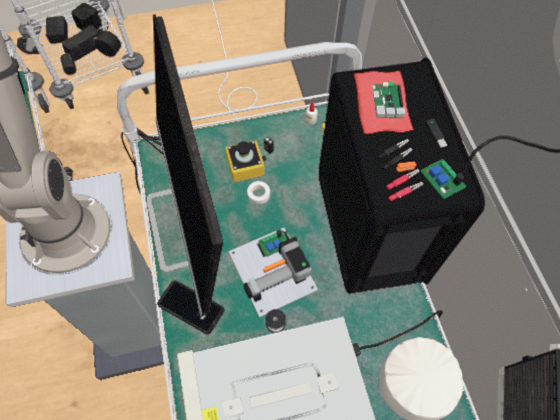

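View pics/side0.png

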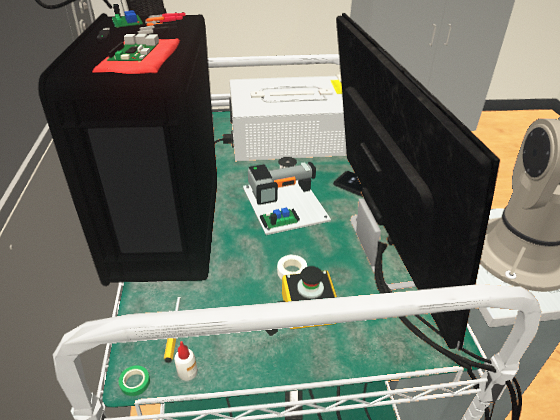

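View pics/wrist0.png

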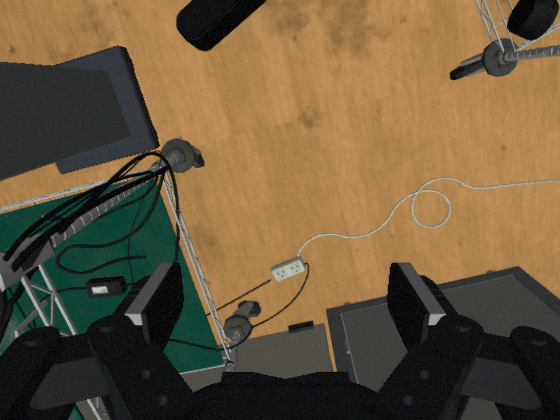

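The scene camera shows the yellow box with its cap at about (245,152), the tape at (259,191), the scanner at about (275,275) with its orange trigger at (274,267), the spool at (276,320) and the battery at (268,146). A monitor stands between the robot and the work, and a tall black tower stands on the far side.

```bash
cat > h.py <<'E'
import numpy as np,cv2
from scipy.spatial.transform import Rotation as R
def tool(s):
    T=np.eye(4);T[:3,:3]=R.from_euler('xyz',s["ee_rot"],degrees=True).as_matrix();T[:3,3]=s["tcp_pos"];return T
def ray(c,px,s=None):
    P=c["pose"] if "pose" in c else tool(s)@c["hand_eye"]
    u=cv2.undistortPoints(np.array(px,float).reshape(-1,1,2),c["intrinsics"],np.array(c["dist"])).reshape(-1,2)
    d=np.c_[u[:,0],-u[:,1],-np.ones(len(u))]@P[:3,:3].T
    return P[:3,3],d
def plane(c,px,z,s=None):
    o,d=ray(c,px,s);return o+d*((z-o[2])/d[:,2])[:,None]
def tri(r1,r2):
    (a,d),(b,e)=r1,r2;d=d[0];e=e[0]
    t=np.linalg.lstsq(np.c_[d,-e],b-a,rcond=None)[0]
    p,q=a+t[0]*d,b+t[1]*e;return (p+q)/2,np.linalg.norm(p-q)
def project(c,p,s=None):
    P=c["pose"] if "pose" in c else tool(s)@c["hand_eye"]
    q=(np.asarray(p,float).reshape(-1,3)-P[:3,3])@P[:3,:3]
    return cv2.projectPoints(q*[1,-1,-1],np.zeros(3),np.zeros(3),c["intrinsics"],np.array(c["dist"]))[0].reshape(-1,2)
E
python3 - <<'E'
import pickle,numpy as np,cv2
from h import *
np.set_printoptions(precision=3,suppress=True)
s,d=pickle.load(open("d0.pkl","rb"));S,D=d["scene"],d["side"]
for n,a,b in [("mon far/near top?",(155,20),(498,160)),("mon -y top",(218,240),(340,15)),("tower A",(333,72),(42,82)),("rail",(122,92),(530,300)),("cap",(245,150),(313,272)),("tower side 2",(445,68),(0,0))][:5]:
    print(n,tri(ray(S,[a]),ray(D,[b])))
print("cap S",plane(S,[(245,150)],.096),"D",plane(D,[(313,272)],.096))
print("tape",plane(S,[(259,191)],.015),"bat",plane(S,[(268,146)],.024),"spool",plane(S,[(276,320)],.038))
for n,c in(("S",S),("D",D)):
    h=cv2.cvtColor(c["img"],cv2.COLOR_RGB2HSV)
    m=cv2.inRange(h,(5,170,150),(16,255,255))
    k,l,st,ce=cv2.connectedComponentsWithStats(m)
    for i in range(1,k):
        if st[i,4]>15:
            r=cv2.minAreaRect(np.argwhere(l==i)[:,::-1].astype(np.float32));print(n,st[i],r,plane(c,cv2.boxPoints(r),.06)[:,:2].tolist())
    m=cv2.inRange(h,(20,120,120),(32,255,255))
    k,l,st,ce=cv2.connectedComponentsWithStats(m)
    for i in range(1,k):
        if st[i,4]>50: print(n,"yel",st[i],ce[i])
x=S["img"][120:345,190:340];cv2.imwrite("pics/sc.png",cv2.resize(x[:,:,::-1],None,fx=2.6,fy=2.6,interpolation=2)[:600])
E
```

```text
mon far/near top? (array([0.341, 0.251, 0.416]), np.float64(0.007697911159591007))
mon -y top (array([ 0.379, -0.31 ,  0.419]), np.float64(0.000606394192433749))
tower A (array([0.773, 0.066, 0.416]), np.float64(0.1689215352367277))
rail (array([0.217, 0.269, 0.189]), np.float64(0.0013416801938381565))
cap (array([0.493, 0.089, 0.092]), np.float64(0.008417725113353428))
cap S [[0.497 0.085 0.096]] D [[0.49  0.093 0.096]]
tape [[0.514 0.    0.015]] bat [[0.57  0.133 0.024]] spool [[ 0.473 -0.364  0.038]]
S [397 162  15  10  70] ((404.0599670410156, 166.41998291015625), (8.202439308166504, 14.990663528442383), 81.8698959350586) [[0.887293540725533, -0.026839228660295977], [0.928405869714808, -0.029695748505154662], [0.9223836658385502, -0.05485851452571633], [0.8816248948275068, -0.05198344637787822]]
S [410 162   6   8  19] ((412.5000305175781, 165.99998474121094), (3.535533905029297, 7.77817440032959), 45.0) [[0.9152649763219076, -0.04690296814762718], [0.9357169635997168, -0.03375985650266866], [0.9394144261831789, -0.04287242736716812], [0.9189965403034708, -0.05593115615456068]]
S
[... 679 characters left out ...]
.9687893616424703, -1.5808308496017802], [0.9727283089599683, -1.614920201664534], [0.9438710178230811, -1.610799617597861], [0.9403065823953227, -1.5767922812003925]]
D [274 177  22  10  79] ((284.8648681640625, 181.68919372558594), (6.904757499694824, 21.207469940185547), 80.53767395019531) [[0.5196310708078019, -0.24468409222763166], [0.46773076498482913, -0.25423975045737846], [0.4693595567880716, -0.22578138484135535], [0.5201656577181845, -0.2167537193888972]]
D yel [331  80  11  14 112] [336.884  85.839]
D yel [327 271  10  26  63] [331.365 284.333]
D yel [282 275  10  27 170] [285.247 289.729]
D yel [290 324  42   5  51] [308.667 326.059]
D yel [164 338  12  21 178] [169.506 347.888]
```

View pics/sc.png

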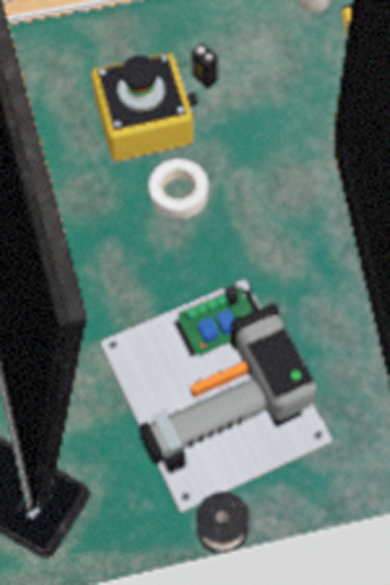

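```bash
python3 - <<'E'
import pickle,numpy as np
from h import *
np.set_printoptions(precision=3,suppress=True)
s,d=pickle.load(open("d0.pkl","rb"));S,D=d["scene"],d["side"]
f=lambda x,y:(190+x/2.6-.3,120+y/2.6-.3)
P=plane(S,[f(105,342),f(183,508),f(330,437)],.008)[:,:2];print("plate",P)
a,b,c=P;print(np.linalg.norm(a-b),np.linalg.norm(b-c),"yaw",np.degrees(np.arctan2(*(c-b)[::-1])),np.degrees(np.arctan2(*(a-b)[::-1]))-90,"centre",(a+c)/2)
for th in (np.arctan2(*(c-b)[::-1]),):
    u=np.array([np.cos(th),np.sin(th)]);v=np.array([-u[1],u[0]])
    print("grip line mid",(a+c)/2-.04*v)
# trigger upper face centre, z=.067
t=plane(S,[(274.1,265.3)],.065)[0];print("trig",t, "loc rel",[(t[:2]-(a+c)/2)@u,(t[:2]-(a+c)/2)@v])
print("tower left face base etc",plane(S,[(326,180),(349,285)],0.0), plane(D,[(103,282),(210,277)],0))
print("monitor lower right edge", plane(S,[(218,240),(205,318)],.42))
print("box corners",plane(S,[f(93,72),f(105,125),f(193,118),f(183,55)],.057))
E
```

```text
plate [[ 0.403 -0.153]
 [ 0.441 -0.334]
 [ 0.593 -0.3  ]]
0.18550512661252155 0.15583431477396156 yaw 12.885355980852356 11.793735935934052 centre [ 0.498 -0.226]
grip line mid [ 0.507 -0.265]
trig [ 0.498 -0.239  0.065] loc rel [np.float64(-0.002495160530645691), np.float64(-0.01284138657784343)]
tower left face base etc [[ 0.705  0.     0.   ]
 [ 0.675 -0.309  0.   ]] [[ 0.89  -0.011  0.   ]
 [ 0.676 -0.004  0.   ]]
monitor lower right edge [[ 0.379 -0.31   0.42 ]
 [ 0.333 -0.442  0.42 ]]
box corners [[0.45  0.132 0.057]
 [0.45  0.065 0.057]
 [0.54  0.052 0.057]
 [0.547 0.132 0.057]]
```

Emit:
carry_out(moves=[{"delta_pos": [0, 0, 50], "grip": 85}, {"delta_pos": [0, 0, 50], "grip": 85}, {"delta_pos": [0, 0, 50], "grip": 85}, {"delta_pos": [0, 0, 50], "grip": 85}, {"delta_pos": [0, 0, 50], "grip": 85}, {"delta_pos": [0, 0, 50], "grip": 85}, {"delta_pos": [0, 0, 0], "grip": 85}, {"delta_pos": [0, 0, 0], "grip": 85}])

```text
invalid input
```

Emit:
carry_out(moves=[{"twist": [0, 0, 0], "delta_pos": [0, 0, 50], "grip": 85}, {"twist": [0, 0, 0], "delta_pos": [0, 0, 50], "grip": 85}, {"twist": [0, 0, 0], "delta_pos": [0, 0, 50], "grip": 85}, {"twist": [0, 0, 0], "delta_pos": [0, 0, 50], "grip": 85}, {"twist": [0, 0, 0], "delta_pos": [0, 0, 50], "grip": 85}, {"twist": [0, 0, 0], "delta_pos": [0, 0, 50], "grip": 85}, {"twist": [0, 0, 0], "delta_pos": [0, 0, 0], "grip": 85}, {"twist": [0, 0, 0], "delta_pos": [0, 0, 0], "grip": 85}])

```text
time: 0.95
tcp_pos: [0.1583, 0.6309, 0.5324]
ee_rot: [179.8, -0.0, 165.9]
contact_force: [0.8, -0.1, -1.0]
finger_gap: 0.995
grasp_force: 0.0
```

Emit:
carry_out(moves=[{"twist": [0, 0, -8], "delta_pos": [40, -40, 0], "grip": 85}, {"twist": [0, 0, -8], "delta_pos": [40, -40, 0], "grip": 85}, {"twist": [0, 0, -8], "delta_pos": [40, -40, 0], "grip": 85}, {"twist": [0, 0, -8], "delta_pos": [40, -40, 0], "grip": 85}, {"twist": [0, 0, -8], "delta_pos": [40, -40, 0], "grip": 85}, {"twist": [0, 0, -8], "delta_pos": [40, -40, 0], "grip": 85}, {"twist": [0, 0, -8], "delta_pos": [40, -40, 0], "grip": 85}, {"twist": [0, 0, -8], "delta_pos": [40, -40, 0], "grip": 85}])

```text
time: 1.75
tcp_pos: [0.4416, 0.3456, 0.5291]
ee_rot: [-179.8, 0.1, 101.6]
contact_force: [-0.0, 0.1, -0.4]
finger_gap: 0.993
grasp_force: 0.0
```

```bash
python3 -c "
from cell import state;s=state();print(s['joint_pos'].round(1),s['tcp_pos'],s['ee_rot'],s['contact_force'])"
```

```text
[-60.5  10.7  23.1  68.6  -4.3 101.7 -27. ] [0.44157196 0.34561946 0.52911847] [-1.79805759e+02  9.73270461e-02  1.01600004e+02] [-0.01697148  0.13096763 -0.37334546]
```

Emit:
carry_out(moves=[{"twist": [0, 0, -8], "delta_pos": [0, -46, 0], "grip": 85}, {"twist": [0, 0, -8], "delta_pos": [0, -46, 0], "grip": 85}, {"twist": [0, 0, -8], "delta_pos": [0, -46, 0], "grip": 85}, {"twist": [0, 0, -8], "delta_pos": [0, -46, 0], "grip": 85}, {"twist": [0, 0, -8], "delta_pos": [0, -46, 0], "grip": 85}, {"twist": [0, 0, -8], "delta_pos": [0, -46, 0], "grip": 85}, {"twist": [0, 0, -8], "delta_pos": [0, -46, 0], "grip": 85}, {"twist": [0, 0, -8], "delta_pos": [0, -46, 0], "grip": 85}])

```text
time: 2.55
tcp_pos: [0.4399, -0.0221, 0.5292]
ee_rot: [-179.9, 0.2, 37.6]
contact_force: [1.4, 0.1, 0.5]
finger_gap: 0.997
grasp_force: 0.0
```

Emit:
carry_out(moves=[{"twist": [0, 0, -8], "delta_pos": [0, -40, 0], "grip": 85}, {"twist": [0, 0, -8], "delta_pos": [0, -40, 0], "grip": 85}, {"twist": [0, 0, -8], "delta_pos": [0, -40, 0], "grip": 85}, {"twist": [0, 0, 0], "delta_pos": [0, 0, 0], "grip": 85}, {"twist": [0, 0, 0], "delta_pos": [0, 0, 0], "grip": 85}, {"twist": [0, 0, 0], "delta_pos": [0, 0, 0], "grip": 85}, {"twist": [0, 0, 0], "delta_pos": [0, 0, 0], "grip": 85}, {"twist": [0, 0, 0], "delta_pos": [0, 0, 0], "grip": 85}])

```text
time: 3.35
tcp_pos: [0.4412, -0.1391, 0.531]
ee_rot: [-180.0, 0.0, 14.1]
contact_force: [-0.3, -0.1, 0.0]
finger_gap: 0.992
grasp_force: 0.0
```

```bash
python3 - <<'E'
from cell import state,capture
import cv2,pickle
s=state();print(s['joint_pos'].round(1),s['tcp_pos'],s['ee_rot'],s['contact_force'])
c=capture("wrist");pickle.dump((s,c),open("w1.pkl","wb"));cv2.imwrite("pics/w1.png",c["img"][:,:,::-1])
E
```

```text
[-38.4  -3.   48.1  81.    2.3 101.1 -65.8] [ 0.44120232 -0.1390743   0.53100976] [-1.79995144e+02  3.68979850e-02  1.40802191e+01] [-0.33619267 -0.14610193  0.04550346]
```

View pics/w1.png

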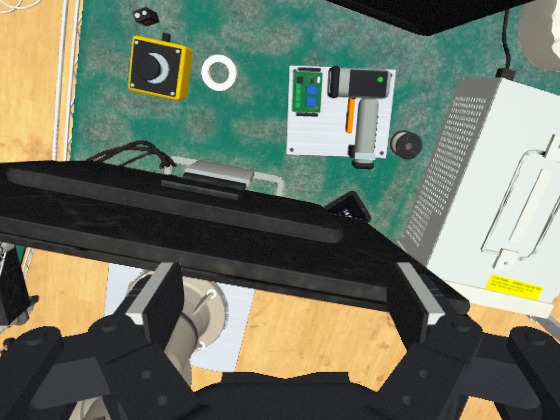

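The view shows the plate at columns 287–393 and rows 65–158, the trigger at about (350,115), the grip at (367,130), the head at (360,80), the cap at (148,66), the tape at (219,72), and the spool at (405,144). The monitor lies across the bottom of the image.

```bash
cat > m.py <<'E'
import pickle,sys,numpy as np
from h import *
np.set_printoptions(precision=3,suppress=True)
E
python3 - <<'E'
from m import *
s,c=pickle.load(open("w1.pkl","rb"))
print("plate corners",plane(c,[(288,66),(393,70),(390,158),(287,154)],.008,s)[:,:2])
print("head front edge/corners top z.087",plane(c,[(330,67),(390,70),(389,97),(328,96)],.087,s)[:,:2])
print("grip edges z.057: ",plane(c,[(358,110),(379,110),(356,140),(375,140)],.057,s)[:,:2])
h=cv2.cvtColor(c["img"],cv2.COLOR_RGB2HSV)
m=cv2.inRange(h,(5,170,150),(18,255,255));m[:, :330]=0
k,l,st,ce=cv2.connectedComponentsWithStats(m);i=1+st[1:,4].argmax()
r=cv2.minAreaRect(np.argwhere(l==i)[:,::-1].astype(np.float32));print(r,plane(c,cv2.boxPoints(r),.067,s)[:,:2])
print("cap",plane(c,[(147,66)],.096,s))
print("monitor",plane(c,[(40,160),(340,215),(10,170),(340,240),(465,300),(10,200),(440,300)],.42,s)[:,:2])
print("tower",plane(c,[(270,0),(430,35),(560,0)],.45,s)[:,:2])
d=pickle.load(open("d0.pkl","rb"))[1]
print(tri(ray(c,[(147,66)],s),ray(d["scene"],[(245,150)])))
E
```

```text
plate corners [[ 0.552 -0.118]
 [ 0.592 -0.3  ]
 [ 0.44  -0.346]
 [ 0.399 -0.154]]
head front edge/corners top z.087 [[ 0.562 -0.182]
 [ 0.581 -0.274]
 [ 0.542 -0.286]
 [ 0.519 -0.191]]
grip edges z.057:  [[ 0.51  -0.25 ]
 [ 0.519 -0.284]
 [ 0.461 -0.262]
 [ 0.469 -0.294]]
((350.32763671875, 115.0689697265625), (4.982728958129883, 34.13169860839844), 4.763641834259033) [[ 0.471 -0.24 ]
 [ 0.525 -0.228]
 [ 0.527 -0.236]
 [ 0.472 -0.248]]
cap [[0.495 0.093 0.096]]
monitor [[ 0.423  0.043]
 [ 0.436 -0.184]
 [ 0.41   0.066]
 [ 0.416 -0.19 ]
 [ 0.389 -0.308]
 [ 0.386  0.065]
 [ 0.384 -0.287]]
tower [[ 0.56  -0.1  ]
 [ 0.566 -0.195]
 [ 0.605 -0.264]]
(array([0.497, 0.099, 0.077]), np.float64(0.004338388596638702))
```

Emit:
carry_out(moves=[{"twist": [0, 0, -0.5], "delta_pos": [13, -32, 0], "grip": 85}, {"twist": [0, 0, -0.5], "delta_pos": [13, -32, 0], "grip": 85}, {"twist": [0, 0, -0.5], "delta_pos": [13, -32, 0], "grip": 85}, {"twist": [0, 0, -0.4], "delta_pos": [13, -32, 0], "grip": 85}, {"twist": [0, 0, 0], "delta_pos": [0, 0, -40], "grip": 85}, {"twist": [0, 0, 0], "delta_pos": [0, 0, -40], "grip": 85}, {"twist": [0, 0, 0], "delta_pos": [0, 0, -40], "grip": 85}, {"twist": [0, 0, 0], "delta_pos": [0, 0, 0], "grip": 85}])

```text
time: 4.2
tcp_pos: [0.4905, -0.2654, 0.4055]
ee_rot: [-179.6, 0.5, 12.1]
contact_force: [0.5, -0.4, 0.2]
finger_gap: 0.994
grasp_force: 0.0
```

Emit:
carry_out(moves=[{"twist": [0, 0, 0], "delta_pos": [0, 0, -35], "grip": 85}, {"twist": [0, 0, 0], "delta_pos": [0, 0, -35], "grip": 85}, {"twist": [0, 0, 0], "delta_pos": [0, 0, -35], "grip": 85}, {"twist": [0, 0, 0], "delta_pos": [0, 0, -35], "grip": 85}, {"twist": [0, 0, 0], "delta_pos": [0, 0, -35], "grip": 85}, {"twist": [0, 0, 0], "delta_pos": [0, 0, -25], "grip": 85}, {"twist": [0, 0, 0], "delta_pos": [0, 0, 0], "grip": 85}, {"twist": [0, 0, 0], "delta_pos": [0, 0, 0], "grip": 85}])

```text
time: 5.0
tcp_pos: [0.4947, -0.269, 0.2135]
ee_rot: [179.9, -0.1, 12.1]
contact_force: [0.1, -0.6, 1.3]
finger_gap: 0.995
grasp_force: 0.0
```

```bash
python3 - <<'E'
from cell import state,capture
import cv2,pickle,numpy as np
s=state();print(s['joint_pos'].round(1),s['tcp_pos'],s['ee_rot'],s['contact_force'])
c=capture("wrist");pickle.dump((s,c),open("w2.pkl","wb"))
e=capture("side");f=capture("scene");pickle.dump((e,f),open("es.pkl","wb"))
a=c["img"][:,:,::-1];b=e["img"][100:310,200:480,::-1];g=f["img"][100:310,100:380,::-1]
cv2.imwrite("pics/w2.png",np.hstack([cv2.resize(a,(520,390)),np.vstack([cv2.resize(b,(260,195)),cv2.resize(g,(260,195))])]))
E
```

```text
[-18.   22.2  54.3 102.6 -19.7  65.2 -35.3] [ 0.49473948 -0.26895146  0.21345581] [ 1.79876678e+02 -1.15080585e-01  1.20824850e+01] [ 0.10420731 -0.57796858  1.28535041]
```

View pics/w2.png

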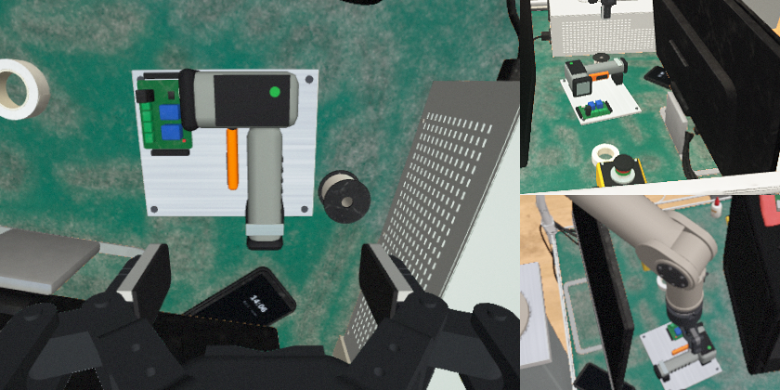

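Close view: the trigger is at about (233,158) in the picture, the grip at (264,180), the head's front edge at row 127, and the spool at (345,197). The forearm clears the monitor.

```bash
python3 - <<'E'
from m import *
s,c=pickle.load(open("w2.pkl","rb"));k=560/520
h=cv2.cvtColor(c["img"],cv2.COLOR_RGB2HSV)
m=cv2.inRange(h,(5,170,150),(18,255,255));n,l,st,ce=cv2.connectedComponentsWithStats(m);i=1+st[1:,4].argmax()
r=cv2.minAreaRect(np.argwhere(l==i)[:,::-1].astype(np.float32));B=plane(c,cv2.boxPoints(r),.067,s)[:,:2];th=np.radians(12.2)
U=np.array([[np.cos(th),np.sin(th)],[-np.sin(th),np.cos(th)]])
print(r,B,"\n",B@U.T)
G=plane(c,[(248*k,160*k),(282*k,160*k),(248*k,210*k),(282*k,210*k)],.060,s)[:,:2];print("grip",G@U.T)
H=plane(c,[(200*k,126*k),(290*k,126*k)],.08,s)[:,:2];print("head",H@U.T)
P=plane(c,[(132*k,70*k),(319*k,68*k),(314*k,217*k),(148*k,217*k)],.008,s)[:,:2];print("plate",P@U.T)
print("spool",plane(c,[(345*k,197*k)],.03,s))
print("tcp uv",U@s["tcp_pos"][:2])
E
```

```text
((250.09136962890625, 170.9777374267578), (64.14990234375, 11.160940170288086), 88.83085632324219) [[ 0.524 -0.229]
 [ 0.526 -0.238]
 [ 0.473 -0.249]
 [ 0.47  -0.24 ]] 
 [[ 0.464 -0.335]
 [ 0.464 -0.344]
 [ 0.409 -0.343]
 [ 0.409 -0.334]]
grip [[ 0.434 -0.353]
 [ 0.434 -0.384]
 [ 0.385 -0.352]
 [ 0.385 -0.385]]
head [[ 0.468 -0.314]
 [ 0.468 -0.389]]
plate [[ 0.516 -0.235]
 [ 0.517 -0.423]
 [ 0.356 -0.424]
 [ 0.356 -0.235]]
spool [[ 0.474 -0.36   0.03 ]]
tcp uv [ 0.427 -0.367]
```

Emit:
carry_out(moves=[{"twist": [0, 0, 0], "delta_pos": [-2, 0, -30], "grip": 80}, {"twist": [0, 0, 0], "delta_pos": [-1, 0, -30], "grip": 80}, {"twist": [0, 0, 0], "delta_pos": [0, 1, -30], "grip": 80}, {"twist": [0, 0, 0], "delta_pos": [0, 0, -25], "grip": 80}, {"twist": [0, 0, 0], "delta_pos": [0, 0, -15], "grip": 80}, {"twist": [0, 0, 0], "delta_pos": [0, 0, -10], "grip": 80}, {"twist": [0, 0, 0], "delta_pos": [0, 0, 0], "grip": 80}, {"twist": [0, 0, 0], "delta_pos": [0, 0, 0], "grip": 80}])

```text
time: 5.95
tcp_pos: [0.4908, -0.268, 0.0724]
ee_rot: [179.9, -0.1, 12.0]
contact_force: [-0.2, 0.8, -0.1]
finger_gap: 0.936
grasp_force: 0.0
```

Emit:
carry_out(moves=[{"twist": [0, 0, 0], "delta_pos": [0, 0, -12], "grip": 80}, {"twist": [0, 0, 0], "delta_pos": [0, 0, -12], "grip": 80}, {"twist": [0, 0, 0], "delta_pos": [0, 0, -8], "grip": 80}, {"twist": [0, 0, 0], "delta_pos": [0, 0, -6], "grip": 80}, {"twist": [0, 0, 0], "delta_pos": [0, 0, 0], "grip": 80}, {"twist": [0, 0, 0], "delta_pos": [0, 0, 0], "grip": 70}, {"twist": [0, 0, 0], "delta_pos": [0, 0, 0], "grip": 60}, {"twist": [0, 0, 0], "delta_pos": [0, 0, 0], "grip": 56}])

```text
time: 6.75
tcp_pos: [0.4898, -0.266, 0.0335]
ee_rot: [-179.8, 0.0, 12.0]
contact_force: [-1.1, 3.4, 2.0]
finger_gap: 0.66
grasp_force: 1.8
```

Emit:
carry_out(moves=[{"twist": [0, 0, 0], "delta_pos": [0, 0, 0], "grip": 50}, {"twist": [0, 0, 0], "delta_pos": [0, 0, 0], "grip": 46}, {"twist": [0, 0, 0], "delta_pos": [0, 0, 0], "grip": 42}, {"twist": [0, 0, 0], "delta_pos": [0, 0, 0], "grip": 39}, {"twist": [0, 0, 0], "delta_pos": [0, 0, 0], "grip": 36}, {"twist": [0, 0, 0], "delta_pos": [0, 0, 0], "grip": 34}, {"twist": [0, 0, 0], "delta_pos": [0, 0, 0], "grip": 34}, {"twist": [0, 0, 0], "delta_pos": [0, 0, 0], "grip": 34}], newtons=25)

```text
time: 7.55
tcp_pos: [0.4898, -0.2669, 0.0337]
ee_rot: [-179.9, 0.0, 12.1]
contact_force: [-2.8, 4.3, 5.8]
finger_gap: 0.445
grasp_force: 24.8
```

```bash
python3 - <<'E'
from cell import state,capture
import cv2,numpy as np
s=state();print(s['tcp_pos'],s['contact_force'],s['moment'],s['finger_gap']*85.4,s['grasp_force'])
c=capture("wrist");e=capture("side")
cv2.imwrite("pics/w3.png",np.hstack([c["img"][:,:,::-1],cv2.resize(e["img"][130:235,235:340,::-1],(240,420)[:2])]))
E
```

```text
[ 0.48981693 -0.26690885  0.03369343] [-2.83615266  4.28735581  5.83995998] [0.95925409 0.58376877 0.31309919] 38.01363048351506 24.780462607741356
```

View pics/w3.png

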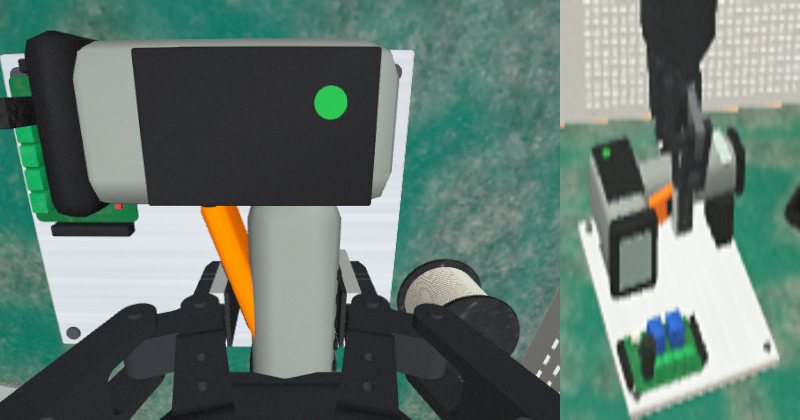

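The trigger is swung against the grip, with 25 N at 38 mm opening. I'll squeeze briefly harder to be sure, then release.

Emit:
carry_out(moves=[{"twist": [0, 0, 0], "delta_pos": [0, 0, 0], "grip": 30}, {"twist": [0, 0, 0], "delta_pos": [0, 0, 0], "grip": 30}, {"twist": [0, 0, 0], "delta_pos": [0, 0, 0], "grip": 30}, {"twist": [0, 0, 0], "delta_pos": [0, 0, 0], "grip": 30}, {"twist": [0, 0, 0], "delta_pos": [0, 0, 0], "grip": 60}, {"twist": [0, 0, 0], "delta_pos": [0, 0, 0], "grip": 80}, {"twist": [0, 0, 0], "delta_pos": [0, 0, 0], "grip": 80}, {"twist": [0, 0, 0], "delta_pos": [0, 0, 0], "grip": 80}], newtons=40)

```text
time: 8.45
tcp_pos: [0.4905, -0.2688, 0.0338]
ee_rot: [179.8, -0.1, 12.0]
contact_force: [-0.7, -0.2, -0.5]
finger_gap: 0.937
grasp_force: 0.0
```

Emit:
carry_out(moves=[{"twist": [0, 0, 0], "delta_pos": [0, 0, 0], "grip": 80}, {"twist": [0, 0, 0], "delta_pos": [0, 0, 0], "grip": 80}, {"twist": [0, 0, 0], "delta_pos": [0, 0, 20], "grip": 80}, {"twist": [0, 0, 0], "delta_pos": [0, 0, 30], "grip": 80}, {"twist": [0, 0, 0], "delta_pos": [0, 0, 40], "grip": 80}, {"twist": [0, 0, 0], "delta_pos": [0, 0, 40], "grip": 80}, {"twist": [0, 0, 0], "delta_pos": [0, 0, 40], "grip": 80}, {"twist": [0, 0, 0], "delta_pos": [0, 0, 0], "grip": 80}])

```text
time: 9.25
tcp_pos: [0.4929, -0.2701, 0.2089]
ee_rot: [179.6, -0.5, 12.0]
contact_force: [0.6, -1.2, 0.1]
finger_gap: 0.935
grasp_force: 0.0
```

```bash
python3 - <<'E'
from m import *
from cell import state,capture
s=state();print(s['tcp_pos'],s['ee_rot'],s['joint_pos'].round(1))
c=capture("wrist")
h=cv2.cvtColor(c["img"],cv2.COLOR_RGB2HSV)
m=cv2.inRange(h,(5,170,150),(18,255,255));n,l,st,ce=cv2.connectedComponentsWithStats(m);i=1+st[1:,4].argmax()
r=cv2.minAreaRect(np.argwhere(l==i)[:,::-1].astype(np.float32));print("trig",plane(c,cv2.boxPoints(r),.067,s)[:,:2])
E
```

```text
[ 0.493 -0.27   0.209] [179.637  -0.522  11.992] [-18.2  22.1  54.6 103.4 -20.1  64.2 -34.8]
trig [[ 0.524 -0.229]
 [ 0.527 -0.238]
 [ 0.472 -0.249]
 [ 0.47  -0.24 ]]
```

Emit:
carry_out(moves=[{"twist": [0, 0, 0], "delta_pos": [0, 0, 40], "grip": 80}, {"twist": [0, 0, 0], "delta_pos": [0, 20, 30], "grip": 40}, {"twist": [0, 0, 0], "delta_pos": [0, 40, 0], "grip": 0}, {"twist": [0, 0, 0], "delta_pos": [0, 40, 0], "grip": 0}, {"twist": [0, 0, 0], "delta_pos": [0, 40, 0], "grip": 0}, {"twist": [0, 0, 0], "delta_pos": [0, 40, 0], "grip": 0}, {"twist": [0, 0, 0], "delta_pos": [0, 40, 0], "grip": 0}, {"twist": [0, 0, 0], "delta_pos": [0, 0, 0], "grip": 0}])

```text
time: 10.1
tcp_pos: [0.4895, -0.04, 0.2716]
ee_rot: [-179.8, 0.1, 12.7]
contact_force: [-0.0, 0.6, 0.1]
finger_gap: 0.004
grasp_force: 0.0
```

Emit:
carry_out(moves=[{"twist": [0, 0, 0], "delta_pos": [0, 30, 0], "grip": 0}, {"twist": [0, 0, 0], "delta_pos": [0, 40, 0], "grip": 0}, {"twist": [0, 0, 0], "delta_pos": [0, 40, 0], "grip": 0}, {"twist": [0, 0, 0], "delta_pos": [0, 20, 0], "grip": 0}, {"twist": [0, 0, 0], "delta_pos": [0, 10, 0], "grip": 0}, {"twist": [0, 0, 0], "delta_pos": [0, 0, 0], "grip": 0}, {"twist": [0, 0, 0], "delta_pos": [0, 0, 0], "grip": 0}, {"twist": [0, 0, 0], "delta_pos": [0, 0, 0], "grip": 0}])

```text
time: 10.9
tcp_pos: [0.49, 0.0905, 0.2732]
ee_rot: [180.0, 0.0, 11.8]
contact_force: [-0.3, -0.2, -0.7]
finger_gap: -0.001
grasp_force: 0.0
```

```bash
python3 - <<'E'
from m import *
from cell import state,capture
s=state();print(s['tcp_pos'],s['ee_rot'],s['joint_pos'].round(1),s['contact_force'])
c=capture("wrist");e=capture("side");pickle.dump((s,c,e),open("w4.pkl","wb"))
cv2.imwrite("pics/w4.png",np.hstack([c["img"][:,:,::-1],cv2.resize(e["img"][180:340,240:330,::-1],(236,420))]))
E
```

```text
[0.49  0.091 0.273] [179.967   0.018  11.834] [-61.1   7.3  50.5 105.9  -6.   69.5 -86.9] [-0.338 -0.179 -0.723]
```

View pics/w4.png

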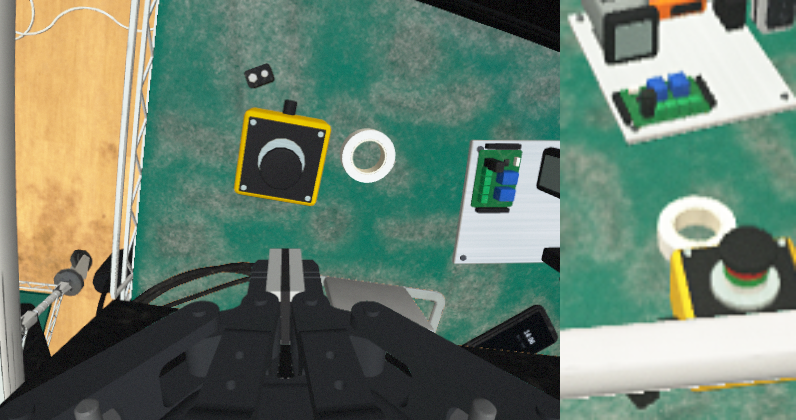

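The cap is at (282,168), the battery at (259,75), and the fingers are shut at (285,255).

```bash
python3 - <<'E'
from m import *
s,c,e=pickle.load(open("w4.pkl","rb"))
print("cap",plane(c,[(282,168)],.096,s),"box top",plane(c,[(247,109),(329,124),(316,204),(237,190)],.057,s)[:,:2].mean(0))
print("side cap",plane(e,[(240+745/236*90-560/236*90,180+247*160/420)],.096))
E
```

```text
cap [[0.495 0.094 0.096]] box top [0.497 0.094]
side cap [[0.495 0.098 0.096]]
```

Emit:
carry_out(moves=[{"twist": [0, 0, 0], "delta_pos": [6, 4, -30], "grip": 0}, {"twist": [0, 0, 0], "delta_pos": [0, 0, -40], "grip": 0}, {"twist": [0, 0, 0], "delta_pos": [0, 0, -40], "grip": 0}, {"twist": [0, 0, 0], "delta_pos": [0, 0, -30], "grip": 0}, {"twist": [0, 0, 0], "delta_pos": [0, 0, -15], "grip": 0}, {"twist": [0, 0, 0], "delta_pos": [0, 0, -6], "grip": 0}, {"twist": [0, 0, 0], "delta_pos": [0, 0, 0], "grip": 0}, {"twist": [0, 0, 0], "delta_pos": [0, 0, 0], "grip": 0}])

```text
time: 11.8
tcp_pos: [0.4973, 0.0968, 0.1137]
ee_rot: [-180.0, -0.2, 12.0]
contact_force: [-0.5, 0.5, -0.0]
finger_gap: -0.002
grasp_force: 0.0
```

Emit:
carry_out(moves=[{"twist": [0, 0, 0], "delta_pos": [0, -1, -10], "grip": 0}, {"twist": [0, 0, 0], "delta_pos": [0, -1, -6], "grip": 0}, {"twist": [0, 0, 0], "delta_pos": [0, 0, -4], "grip": 0}, {"twist": [0, 0, 0], "delta_pos": [0, 0, -2], "grip": 0}, {"twist": [0, 0, 0], "delta_pos": [0, 0, 0], "grip": 0}, {"twist": [0, 0, 0], "delta_pos": [0, 0, 0], "grip": 0}, {"twist": [0, 0, 0], "delta_pos": [0, 0, 0], "grip": 0}, {"twist": [0, 0, 0], "delta_pos": [0, 0, 0], "grip": 0}])

```text
time: 12.6
tcp_pos: [0.4962, 0.0948, 0.0906]
ee_rot: [-180.0, -0.0, 12.0]
contact_force: [0.1, 0.5, 4.0]
finger_gap: -0.001
grasp_force: 2.2
```

Emit:
carry_out(moves=[{"twist": [0, 0, 0], "delta_pos": [0, 0, -3], "grip": 0}, {"twist": [0, 0, 0], "delta_pos": [0, 0, -2], "grip": 0}, {"twist": [0, 0, 0], "delta_pos": [0, 0, -2], "grip": 0}, {"twist": [0, 0, 0], "delta_pos": [0, 0, 0], "grip": 0}, {"twist": [0, 0, 0], "delta_pos": [0, 0, 0], "grip": 0}, {"twist": [0, 0, 0], "delta_pos": [0, 0, 0], "grip": 0}, {"twist": [0, 0, 0], "delta_pos": [0, 0, 0], "grip": 0}, {"twist": [0, 0, 0], "delta_pos": [0, 0, 0], "grip": 0}])

```text
time: 13.4
tcp_pos: [0.4963, 0.0948, 0.0837]
ee_rot: [-180.0, -0.0, 12.0]
contact_force: [-0.7, 0.6, 6.4]
finger_gap: -0.002
grasp_force: 3.3
```

```bash
python3 - <<'E'
from m import *
from cell import state,capture
F=[]
for i in range(4):
    e=capture("side");s=state();F.append(s['contact_force'])
print(s['tcp_pos'],np.mean(F,0))
cv2.imwrite("pics/s5.png",cv2.resize(e["img"][235:335,260:360,::-1],(600,600),interpolation=2))
E
```

```text
[0.496 0.095 0.084] [-0.814  0.97   6.772]
```

View pics/s5.png

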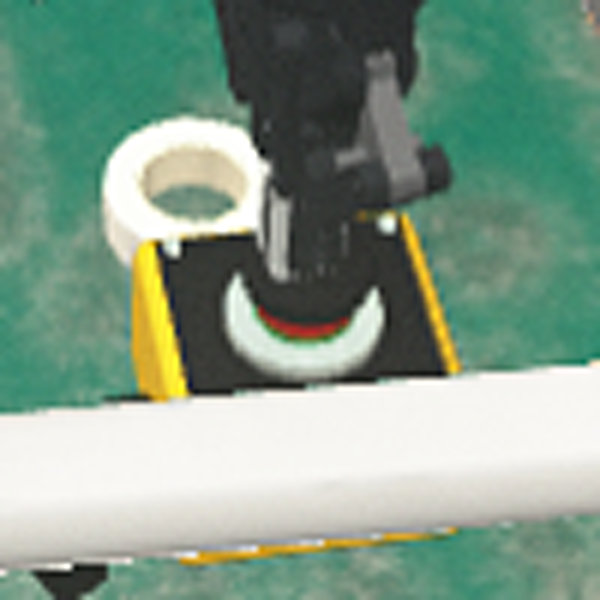

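The side view shows the red band and a thin rim of green at about (300,335), with the white band sunk in the collar. The force is about 6.8 N, which fits half-way. I'll hold, then hand in.

Emit:
carry_out(moves=[{"twist": [0, 0, 0], "delta_pos": [0, 0, 0], "grip": 0}, {"twist": [0, 0, 0], "delta_pos": [0, 0, 0], "grip": 0}, {"twist": [0, 0, 0], "delta_pos": [0, 0, 0], "grip": 0}, {"twist": [0, 0, 0], "delta_pos": [0, 0, 0], "grip": 0}, {"twist": [0, 0, 0], "delta_pos": [0, 0, 0], "grip": 0}, {"twist": [0, 0, 0], "delta_pos": [0, 0, 0], "grip": 0}, {"twist": [0, 0, 0], "delta_pos": [0, 0, 0], "grip": 0}, {"twist": [0, 0, 0], "delta_pos": [0, 0, 0], "grip": 0}])

```text
time: 14.4
tcp_pos: [0.4963, 0.0948, 0.0837]
ee_rot: [-180.0, -0.0, 12.0]
contact_force: [0.7, 1.8, 7.4]
finger_gap: 0.002
grasp_force: 3.3
```

```bash
python3 -c "
from cell import state,job_done
s=state();print(s['tcp_pos'],s['contact_force']);print(job_done())"
```

```text
[0.49626648 0.09477592 0.08373062] [0.66690246 1.76122469 7.35589293]
the job is handed in; nothing more can be done
None
```

I squeezed the trigger in and it sprang back out, and I handed the job in with the plunger still held at about 12 mm with about 7 N; the arm never came near the battery, tape roll or spool, and the hand-in returned no verdict.

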